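# Pull the head off a gas ring whose thread hand is unknown

## Robot

A 6-joint arm with a two-finger parallel gripper is mounted at the origin on a cart in front of the work surface, level with it; the furniture and walls round the work are solid. World frame = base frame: x ahead of the robot, y to its left, z up, the work surface at z = 0. Lengths are in mm, angles in degrees, forces in N, time in s.
With the tool pointing down it reaches from about 350 to 850 mm from the base axis. Payload 8.1 kg.
Tool frame: the origin (TCP) lies midway between the tips of the shut fingers; the grasp point (between the pads) lies 19 mm behind it; z points along the fingers, y is the line along which they close (so a half turn about z gives the same grasp; the last joint's range is limited). The gripper opens to 85 mm and grips with 20 to 120 N. Pads are 22 mm wide; open, the fingers measure 114 mm over their backs; the gripper's body (76 mm by 85 mm) begins 54 mm behind the grasp point. The pads swing forward as they close: fully open they stand 13 mm farther back than shut.
Start: joints at [70.737, 7.471, 85.268, -0, 87.261, -4.893], TCP at [148.885, 581.239, 231.292] pointing down, gripper open.
Joint ranges: [-169.43, 169.43], [-51.17, 129.36], [1.28, 143.12], [-76.62, 256.62], [0, 156.53], [-152.29, 152.29]. Speed limits (degrees/s): [136.94, 136.94, 159.86, 180, 180, 180].

## Interface

Orientations are given as [roll, pitch, yaw] about the fixed x, y, z axes, in that order (R = Rz(yaw) Ry(pitch) Rx(roll)).
In Python, from bench import r gives the robot as it stands.
- The arm moves only by the tool apply_moves, never from a script. Its argument "steps" is a list of rows, each a list of 7 numbers: the opening, from -1 (shut) to 1 (fully open), then the shift along the tool's x, y, z in mm, then the turn, a rotation vector about the tool's x, y, z in units of 5 degrees (1.0 is 5 degrees). A call has exactly 8 rows; each row shifts and turns the commanded pose from where the row before left it, along the tool's axes as they then stand; what a row does not reach is not made up. A row lasts 1/10 s, in which the tool goes at most 50 mm and 8.59 degrees, less where a joint would pass 70% of its speed; a pose out of reach is approached as far as the arm can. A call is refused whole if a number of a shift passes 50 or a number of a turn 1, either way. A call with a gripper value outside its range is refused whole. The fingers move at their own pace and stop on an object; "squeeze" is the grip in N (left out, the last holds). Time passes only in rows, so rows that do not move let the fingers close, or fill a call up. It gives the time, the measured TCP pose, the force, the opening and the grip force at its end, in the units of the state.
- r.sense(): the state, without advancing time (a new reading comes with each control period).
- r.snapshot(name): name is "scene" or "top" or "wrist"; returns a dict with "color" (384x512x3 uint8, blue, green, red), "depth" (384x512 float32, mm along the optical axis (not along the pixel's ray), 0 where there is no reading), "mtx" (3x3 intrinsics, pixels), "dist" ([k1, k2, p1, p2, k3] as OpenCV has them; the pictures are not rectified), "T" (4x4, takes a point from camera to world coordinates); the wrist camera has in their place "hand_eye" (4x4, takes a point from camera to tool coordinates, whose origin is the TCP and whose axes are the flange's). Camera axes: x right, y down, z forward; pixel columns grow to the right and rows downward; lengths in mm; the calibration is good to about 2 mm. A picture is of the moment at which its call begins: read the wrist's pose just before it.
- r.hand_in(): hands the job in; it is judged then, once.
The state is a dict: "time": time; "joint_pos": joint angles; "qd": joint speeds; "joint_efforts": joint torques, N m; "tool_pos": TCP position; "tcp_rot": TCP orientation; "ft_force": force on the tool from outside, world axes, zero at the start; "wrist_torque": the same for the moment, N m; "finger_gap": finger opening in mm; "grip_force": force on a finger pad.
Only numpy, scipy, OpenCV 4.12 (cv2) and the standard library are available. Lean on these libraries where they do the work, as an engineer would, in place of code of your own. Each camera call takes 0.05 s, during which the arm holds its last target. There are 200 camera calls.

## Task

So that the jet of this cold gas ring can be cleaned, lift the melting pot off it by the arched handle, keeping it level, set it down on the bench beside the ring and let go. Then unscrew the hexagonal brass burner head that was under the pot: it may have a left-hand or a right-hand thread, so try both ways, turn it the way that yields until it is free, and lift it off. Finish still holding the head in the gripper, about 10 cm above where it sat and touching nothing else, with the other things on the bench left alone.

Things in the scene. Friction and masses are not known exactly. Their poses are not given: they have to be found in the camera images.
- burner: Fixed gas ring of dark cast iron, 196 mm across, on the bench. Origin: on the bench surface (z = 0) under its centre axis, z up. Four radial arms at 45, 135, 225 and 315 deg of its own axes carry the pot: level tops 102 mm above the bench, 9 mm wide, reaching from 60 to 96 mm from the axis. Inside them only the column under the head (41 mm wide) and a shallow dish below 22 mm height.
- valve_block (a point): Top centre of the ring's fixed grey valve block, 46 x 48 x 88 mm high, 138 mm from the ring's axis along the ring's own +x (away from the robot, give or take 0.5 rad). A black tap on its -y side sticks out to 51 mm; a hose tail behind it ends 196 mm from the ring's axis.
- pot: Loose empty steel melting pot on the ring's arms: 148 mm wide, 82 mm high, 0.35 to 0.7 kg. Origin: centre of its underside, z up. A rigid arched handle spans the mouth along the pot's own x and comes down to the rim at x = +-75 mm.
- pot_grip (a point): Middle of the handle's straight level wooden grip, 18 mm diameter, 72 mm long along the pot's x; it lies over the pot's centre, 146 mm above its underside. This point is on the grip's axis.
- head: Loose brass burner head, 0.16 to 0.26 kg, screwed onto the ring's column under the pot. Origin: centre of its underside, z up; seated, 56 mm above the bench. Lower 28 mm: a hexagon 44 mm across flats, 51 mm across corners, flats facing its own 0, 60, 120, 180, 240, 300 deg from x. Above: a round slotted crown, 42 mm wide, to 37 mm height, 9 mm below the pot.
- head_seat (a point): Fixed: centre of the column's top, 56 mm above the bench, where the head sits on a spigot with a coarse thread of either hand, which cannot be seen. A right-hand thread comes off counter-clockwise seen from above, a left-hand one clockwise. The wrong way the head is stopped hard within 7 deg (gripped at 20 N). It must be lifted 25 mm to clear the spigot; it has 1.5 mm play sideways.
- head_top (a point): Middle of the head's top, 37 mm above its underside. Turned the right way, the head goes easily and can be lifted straight off once turned 56 to 75 deg from its start (best 65 deg, 1.13 rad); a hard stop comes at about 77 deg. It need not rise while turning (it can rise 1 to 3 mm). Turned less, it cannot be pulled off.
- spanner: Bystander: loose steel combination spanner lying flat, 217 x 39 x 6 mm, long along its own x; origin at the centre of its underside. Leave it alone.
- tape_roll: Bystander: loose roll of masking tape lying flat, 98 mm diameter, 25 mm high; origin at the centre of its underside. Leave it alone.
- bush: Bystander: loose flanged brass bush, 46 mm diameter, 30 mm high; origin at the centre of its underside. Leave it alone.
Mind the look-alikes: they are no part of the job. Of the things that look like the pot, the largest one is meant.

How it is judged:
By the outcome, as a careful person would: the job done as asked, in the order asked, and still so for the second after the job is handed in, while the arm keeps its last pose, push and grip.
It also fails if it takes over 53 s, if anything falls off the work surface, if the arm or the gripper's body presses on something with over 40 N, if the wrist force passes 120 N, or if a joint passes its speed limit or range.

## Working session

There is one attempt and no reset: what is moved stays moved. The work goes in short steps, Python scripts to look and compute and a tool call to move; the robot and the scene stay as the last step left them, time stands still between calls to the robot, and variables do not carry over. Pictures are saved under pics/ and viewed, at most 10 in all, crops included, and the job is handed in when it is done.

Besides the shell and the picture viewer there is one more tool, called after "Call:" by a JSON object that holds its "fn" and its "kwargs". apply_moves: Moves the arm, as the interface text tells. Its arguments: {"type":"object","properties":{"steps":{"type":"array"},"squeeze":{"type":"number"}},"required":["steps"]}

```bash
ls; mkdir -p pics
python3 - <<'E'
from bench import r
import cv2,numpy as np
print(r.sense())
for n in("scene","top"):
    s=r.snapshot(n); cv2.imwrite(f"pics/{n}0.png",s["color"]); np.savez(f"{n}0.npz",**s); print(n,s["mtx"],s["dist"],s["T"])
E
```

```text
pics
{'time': 0.0, 'joint_pos': array([ 7.07368036e+01,  7.51229020e+00,  8.53306542e+01, -2.34218620e-04,
        8.72609023e+01, -4.89269799e+00]), 'qd': array([ 0.04411269,  0.0074953 , -0.00548425,  0.01123784, -0.07513707,
        0.03138718]), 'joint_efforts': array([-1.84949422e-03, -5.69385910e+01, -5.00548232e+01, -4.96302473e-04,
        1.50071742e-02,  1.51762421e-06]), 'tool_pos': array([148.7082316 , 580.71030938, 230.26062462]), 'tcp_rot': array([-1.79896512e+02, -8.62399736e-03,  1.65629505e+02]), 'ft_force': array([-0.19612852,  0.07907796, -0.08393803]), 'wrist_torque': array([ 0.00983585,  0.07431521, -0.04600943]), 'grip_force': 0.0, 'finger_gap': 85.36544923240365}
scene [[393.00103969   0.         258.04114736]
 [  0.         393.00103969 183.12799005]
 [  0.           0.           1.        ]] [-0.09027729  0.          0.          0.          0.        ] [[ 5.82609388e-01 -3.32031749e-01  7.41836383e-01 -4.88604993e+02]
 [-8.12722029e-01 -2.45880690e-01  5.28228728e-01 -7.17247546e+02]
 [ 7.01453339e-03 -9.10657786e-01 -4.13101915e-01  7.11738169e+02]
 [ 0.00000000e+00  0.00000000e+00  0.00000000e+00  1.00000000e+00]]
top [[498.72540246   0.         253.50465883]
 [  0.         498.72540246 206.18597932]
 [  0.           0.           1.        ]] [-0.07270585  0.          0.          0.          0.        ] [[-2.19768986e-03 -9.98688385e-01  5.11534855e-02  4.21694191e+02]
 [-9.99884096e-01  1.42391324e-03 -1.51580975e-02 -5.26225647e+00]
 [ 1.50653778e-02 -5.11808694e-02 -9.98575762e-01  1.62110534e+03]
 [ 0.00000000e+00  0.00000000e+00  0.00000000e+00  1.00000000e+00]]
```

View pics/scene0.png

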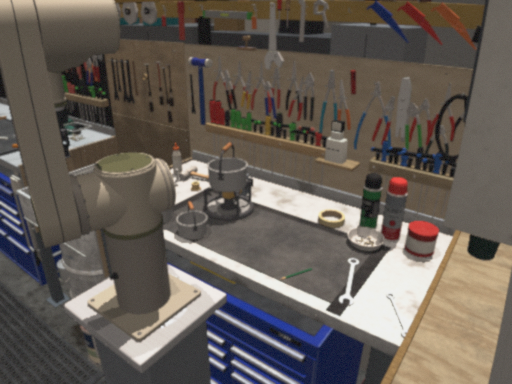

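View pics/top0.png

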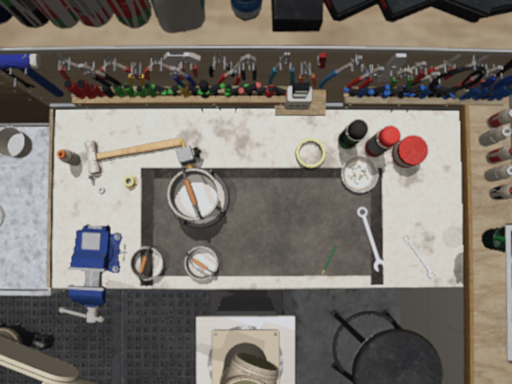

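The scene view shows the large pot on the ring at (230,180). In the top view it is at (197,197), with the grip running (186,172)–(202,218) and the valve block near (187,155). Small decoy pots are at (148,264) and (202,263).

```bash
cat > h.py <<'E'
import numpy as np,cv2
from scipy.spatial.transform import Rotation as R
def Twrist(st,s):
    T=np.eye(4);T[:3,:3]=R.from_euler('xyz',st['tcp_rot'],degrees=True).as_matrix();T[:3,3]=st['tool_pos'];return T@s['hand_eye']
def cloud(s,T):
    h,w=s['depth'].shape;u,v=np.meshgrid(np.arange(w),np.arange(h))
    n=cv2.undistortPoints(np.stack([u,v],-1).reshape(-1,1,2).astype(np.float32),s['mtx'],s['dist']).reshape(h,w,2)
    P=np.dstack([n,np.ones((h,w))])*s['depth'][...,None]
    P=P@T[:3,:3].T+T[:3,3];P[s['depth']==0]=np.nan;return P
def ray(s,T,px,z):
    n=cv2.undistortPoints(np.array(px,np.float32).reshape(-1,1,2),s['mtx'],s['dist']).reshape(-1,2)
    d=np.c_[n,np.ones(len(n))]@T[:3,:3].T;return T[:3,3]+d*((z-T[2,3])/d[:,2])[:,None]
E
python3 - <<'E'
from h import *
s=np.load("top0.npz");P=cloud(s,s['T']);c=s['color'];hsv=cv2.cvtColor(c,cv2.COLOR_BGR2HSV)
print("grip px",hsv[195,191],hsv[205,196],P[195,191],P[205,196],"bench",P[230,280])
m=((hsv[...,0]<20)&(hsv[...,1]>90)).astype(np.uint8);m[:165]=0;m[225:]=0;m[:,:170]=0;m[:,225:]=0
q=np.argwhere(m)[:,::-1];W=ray(s,s['T'],q,250);print(len(q),W.mean(0));z=P[m>0];print("depthz",np.nanmedian(z,0))
w=W[:,:2]-W[:,:2].mean(0);e=np.linalg.svd(w)[2][0];print("dir",np.degrees(np.arctan2(e[1],e[0])),np.ptp(w@e))
def reg(lo,hi,name,box=(140,215,140,240)):
    a,b,c0,d=box;Q=P[a:b,c0:d].reshape(-1,3);Q=Q[(Q[:,2]>lo)&(Q[:,2]<hi)];print(name,len(Q),np.round(Q.mean(0)),np.round(Q.min(0)),np.round(Q.max(0)))
reg(176,192,"rim",(150,240,140,240));reg(80,96,"valve",(140,168,165,215))
# obstacles map around
g={}
ok=(P[...,2]>12)&(P[...,0]>250)&(P[...,0]<900)&(P[...,1]>-100)&(P[...,1]<600)
n,l,st,ce=cv2.connectedComponentsWithStats(ok.astype(np.uint8))
for i in range(1,n):
    if st[i,4]>25: print(st[i],np.round(np.nanmin(P[l==i],0)),np.round(np.nanmax(P[l==i],0)))
cv2.imwrite("pics/c.png",cv2.resize(c[135:290,125:235],None,fx=5,fy=3.8,interpolation=cv2.INTER_CUBIC)[:590])
E
```

```text
grip px [ 14 135 189] [15 17 92] [522.23077858 144.84735422 260.77384812] [495.46495732 132.22753118 249.2378708 ] bench [ 427.07638278 -115.47924917    5.37013928]
149 [541.67267956 149.11726614 250.        ]
depthz [536.80879972 150.73114975 254.9344709 ]
dir -169.50659667268533 110.82803886189461
rim 291 [533. 150. 183.] [458.  75. 176.] [604. 221. 192.]
valve 223 [663. 185.  87.] [637. 153.  80.] [688. 212.  95.]
[    0     0   304   116 30178] [ 737. -100.   12.] [844. 600. 917.]
[  85  138  145   91 4023] [434.  49.  12.] [726. 515. 264.]
[ 57 149  24  17 280] [638. 534.  12.] [680. 574. 149.]
[ 85 174   8   5  26] [593. 492.  18.] [605. 505.  62.]
[124 176  12  11  85] [569. 352.  12.] [601. 387.  36.]
[  67  224   60   67 2332] [250. 380.  12.] [447. 551. 155.]
[130 247  34  34 370] [273. 259.  12.] [375. 359. 116.]
[185 247  33  33 309] [274.  85.  12.] [374. 186. 114.]
[110 263   9  10  47] [293. 406.  12.] [322. 433.  34.]
```

View pics/c.png

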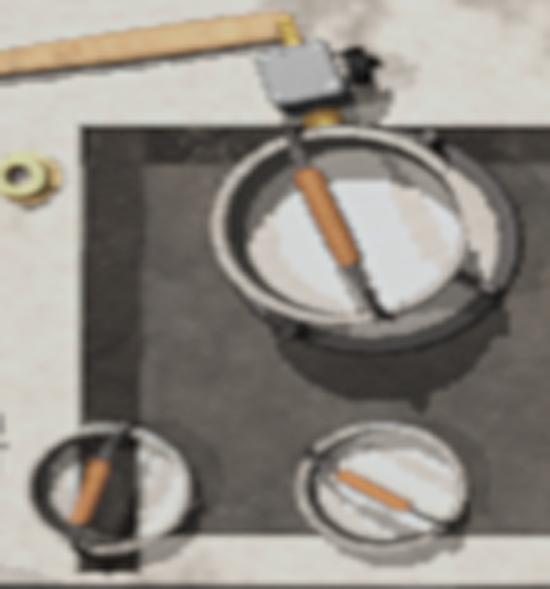

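Call:
{"fn": "apply_moves", "kwargs": {"steps": [[1, -30, -20, -10, 0, 0, 0], [1, -30, -20, -10, 0, 0, 0], [1, -30, -20, -10, 0, 0, 0], [1, -30, -20, -10, 0, 0, 0], [1, -30, -20, -10, 0, 0, 0], [1, -30, -20, -10, 0, 0, 0], [1, -30, -20, -10, 0, 0, 0], [1, -30, -20, -10, 0, 0, 0]]}}

```text
time: 0.9
tool_pos: [342.2, 365.4, 311.3]
tcp_rot: [-180.0, -0.0, 165.6]
ft_force: [0.4, -0.1, 0.9]
finger_gap: 85.7
grip_force: 0.0
```

Call:
{"fn": "apply_moves", "kwargs": {"steps": [[1, -30, -20, -10, 0, 0, 0], [1, -30, -20, -10, 0, 0, 0], [1, -30, -20, -10, 0, 0, 0], [1, -30, -20, -10, 0, 0, 0], [1, -30, -20, -10, 0, 0, 0], [1, -30, -20, -10, 0, 0, 0], [1, -30, -20, -10, 0, 0, 0], [1, -30, -20, -10, 0, 0, 0]]}}

```text
time: 1.7
tool_pos: [535.1, 150.8, 391.2]
tcp_rot: [-180.0, -0.0, 165.6]
ft_force: [0.8, -0.0, -0.0]
finger_gap: 85.6
grip_force: 0.0
```

Call:
{"fn": "apply_moves", "kwargs": {"steps": [[1, 0, 0, 0, 0, 0, -1], [1, 0, 0, 0, 0, 0, -1], [1, 0, 0, 0, 0, 0, -1], [1, 0, 0, 0, 0, 0, -1], [1, 0, 0, 0, 0, 0, -1], [1, 0, 0, 0, 0, 0, -0.7], [1, 0, 0, 0, 0, 0, 0], [1, 0, 0, 0, 0, 0, 0]]}}

```text
time: 2.5
tool_pos: [534.3, 152.1, 390.9]
tcp_rot: [180.0, -0.0, -166.0]
ft_force: [-0.7, 0.3, -0.1]
finger_gap: 85.2
grip_force: 0.0
```

Run:
```python
from h import *
from bench import r
st=r.sense();s=r.snapshot("wrist");T=Twrist(st,s);np.savez("w1.npz",Tw=T,**s)
print(st['tool_pos'],st['tcp_rot'],st['joint_pos'],s['mtx'],s['hand_eye'])
cv2.imwrite("pics/w1.png",s['color'])
P=cloud(s,T);hsv=cv2.cvtColor(s['color'],cv2.COLOR_BGR2HSV)
m=(((hsv[...,0]<20)&(hsv[...,1]>90))&(P[...,2]>235)&(P[...,2]<275))
n,l,ss,ce=cv2.connectedComponentsWithStats(m.astype(np.uint8));i=1+ss[1:,4].argmax();m=l==i
rr=cv2.minAreaRect(np.argwhere(m)[:,::-1].astype(np.float32));print("rect",rr,ss[i])
b=cv2.boxPoints(rr);W=ray(s,T,b,248);print(W,W.mean(0),"depth",np.nanmedian(P[m],0))
for k in range(4): d=W[(k+1)%4]-W[k];print(np.linalg.norm(d),np.degrees(np.arctan2(d[1],d[0])))
```

```text
[534.34421865 152.10683569 390.92009355] [ 1.79998558e+02 -3.84731520e-02 -1.65980438e+02] [ 1.06024110e+01  1.34674422e-01  7.64451346e+01 -8.77543337e-04
  1.03458682e+02 -9.34173545e+01] [[346.2177817    0.         259.23557312]
 [  0.         346.2177817  196.64341171]
 [  0.           0.           1.        ]] [[ 4.97642310e-04 -9.60178904e-01 -2.79385440e-01  7.22003012e+01]
 [ 9.99999562e-01  2.56330216e-04  9.00258893e-04 -8.53514314e-01]
 [-7.92794668e-04 -2.79385765e-01  9.60178611e-01 -1.42258453e+02]
 [ 0.00000000e+00  0.00000000e+00  0.00000000e+00  1.00000000e+00]]
rect ((257.63079833984375, 181.04615783691406), (86.0801010131836, 21.085905075073242), 82.87498474121094) [ 244  138   28   87 1730]
[[501.04241561 128.43758397 248.        ]
 [494.80937843 144.58016494 248.        ]
 [564.69816428 171.93616266 248.        ]
 [571.52681619 154.70573896 248.        ]] [533.01919363 149.91491263 248.        ] depth [529.71267479 148.91214117 254.95618806]
17.304151896019736 111.11276909235039
75.05193534684015 21.376460349676602
18.534238260898842 -68.38090180285212
75.22012157888187 -159.56056122419474
```

View pics/w1.png

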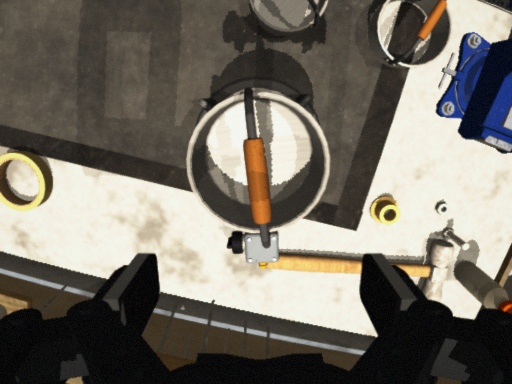

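The wrist view shows the grip at (258,181), about 21° in the world, with the valve block at (263,248). I'll align and descend on the grip.

Call:
{"fn": "apply_moves", "kwargs": {"steps": [[1, 3, -1.5, 0, 0, 0, -1], [1, 0, 0, 20, 0, 0, -0.4], [1, 0, 0, 30, 0, 0, 0], [1, 0, 0, 30, 0, 0, 0], [1, 0, 0, 30, 0, 0, 0], [1, 0, 0, 30, 0, 0, 0], [1, 0, 0, 23, 0, 0, 0], [1, 0, 0, 0, 0, 0, 0]]}}

```text
time: 3.35
tool_pos: [529.5, 149.5, 224.0]
tcp_rot: [179.9, -0.4, -158.9]
ft_force: [-0.0, 0.5, -0.6]
finger_gap: 85.5
grip_force: 0.0
```

Call:
{"fn": "apply_moves", "kwargs": {"steps": [[-1, 0, 0, 0, 0, 0, 0], [-1, 0, 0, 0, 0, 0, 0], [-1, 0, 0, 0, 0, 0, 0], [-1, 0, 0, 0, 0, 0, 0], [-1, 0, 0, 0, 0, 0, 0], [-1, 0, 0, 0, 0, 0, 0], [-1, 0, 0, 0, 0, 0, 0], [-1, 0, 0, 0, 0, 0, 0]], "squeeze": 80}}

```text
time: 4.15
tool_pos: [532.5, 150.0, 229.5]
tcp_rot: [-180.0, 0.1, -158.9]
ft_force: [-1.3, -0.0, 6.2]
finger_gap: 16.0
grip_force: 77.9
```

Call:
{"fn": "apply_moves", "kwargs": {"steps": [[-1, 0, 0, -5, 0, 0, 0], [-1, 0, 0, -10, 0, 0, 0], [-1, 0, 0, -15, 0, 0, 0], [-1, 0, 0, -15, 0, 0, 0], [-1, 0, 0, -10, 0, 0, 0], [-1, 0, 0, -5, 0, 0, 0], [-1, 0, 0, 0, 0, 0, 0], [-1, 0, 0, 0, 0, 0, 0]]}}

```text
time: 4.95
tool_pos: [531.7, 149.9, 287.9]
tcp_rot: [180.0, -0.0, -158.9]
ft_force: [-0.4, 0.7, -4.7]
finger_gap: 16.0
grip_force: 78.0
```

Run:
```python
from h import *
from bench import r
st=r.sense();s=r.snapshot("scene")
print(st['tool_pos'],st['ft_force'],st['wrist_torque'],st['finger_gap'])
cv2.imwrite("pics/s1.png",cv2.resize(s['color'][110:250,140:320],None,fx=3.5,fy=3.5,interpolation=cv2.INTER_CUBIC))
```

```text
[531.74825169 149.91349282 287.87761081] [-0.35220908  0.65362363 -4.71586545] [ 0.02573221  0.03944503 -0.01184555] 15.953999287668312
```

View pics/s1.png

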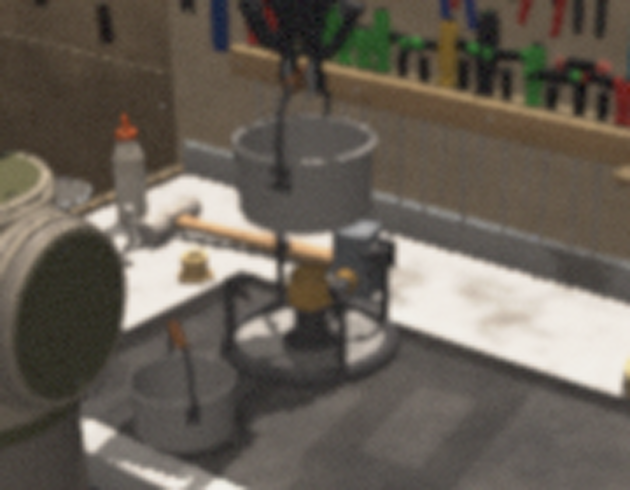

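The pot hangs level above the ring at (305,170), and the brass head is visible at (310,285). I'll carry the pot to clear bench on the right.

Call:
{"fn": "apply_moves", "kwargs": {"steps": [[-1, 10, -18, 0, 0, 0, 0], [-1, 16, -30, 0, 0, 0, 0], [-1, 18, -33, 0, 0, 0, 0], [-1, 18, -33, 0, 0, 0, 0], [-1, 18, -33, 0, 0, 0, 0], [-1, 18, -33, 0, 0, 0, 0], [-1, 12, -22, 0, 0, 0, 0], [-1, 8, -15, 0, 0, 0, 0]]}}

```text
time: 5.8
tool_pos: [499.2, -96.9, 287.4]
tcp_rot: [180.0, -0.1, -159.0]
ft_force: [0.3, 1.1, -3.7]
finger_gap: 15.9
grip_force: 78.2
```

Call:
{"fn": "apply_moves", "kwargs": {"steps": [[-1, 0, 0, 0, 0, 0, 0], [-1, 0, 0, 15, 0, 0, 0], [-1, 0, 0, 25, 0, 0, 0], [-1, 0, 0, 30, 0, 0, 0], [-1, 0, 0, 30, 0, 0, 0], [-1, 0, 0, 25, 0, 0, 0], [-1, 0, 0, 15, 0, 0, 0], [-1, 0, 0, 8, 0, 0, 0]]}}

```text
time: 6.6
tool_pos: [498.8, -93.8, 137.7]
tcp_rot: [179.9, -0.2, -158.8]
ft_force: [0.1, 0.5, -4.1]
finger_gap: 15.7
grip_force: 78.2
```

Call:
{"fn": "apply_moves", "kwargs": {"steps": [[-1, 0, 0, 4, 0, 0, 0], [-1, 0, 0, 3, 0, 0, 0], [-1, 0, 0, 1, 0, 0, 0], [-1, 0, 0, 1, 0, 0, 0], [-1, 0, 0, 0, 0, 0, 0], [-1, 0, 0, 0, 0, 0, 0], [-1, 0, 0, 0, 0, 0, 0], [-1, 0, 0, 0, 0, 0, 0]]}}

```text
time: 7.4
tool_pos: [500.1, -95.0, 131.4]
tcp_rot: [-180.0, 0.0, -158.9]
ft_force: [0.4, 0.7, -4.2]
finger_gap: 15.4
grip_force: 78.2
```

Call:
{"fn": "apply_moves", "kwargs": {"steps": [[-1, 0, 0, 1, 0, 0, 0], [-1, 0, 0, 1, 0, 0, 0], [-1, 0, 0, 1, 0, 0, 0], [-1, 0, 0, 1, 0, 0, 0], [-1, 0, 0, 0, 0, 0, 0], [-1, 0, 0, 0, 0, 0, 0], [-1, 0, 0, 0, 0, 0, 0], [-1, 0, 0, 0, 0, 0, 0]]}}

```text
time: 8.2
tool_pos: [500.2, -95.0, 127.8]
tcp_rot: [-180.0, 0.0, -158.9]
ft_force: [-4.4, 1.7, 5.3]
finger_gap: 15.6
grip_force: 79.4
```

The pot is in contact with the bench (+5 N). I'll let go and retreat.

Call:
{"fn": "apply_moves", "kwargs": {"steps": [[-0.3, 0, 0, 0, 0, 0, 0], [0.3, 0, 0, 0, 0, 0, 0], [0.3, 0, 0, 0, 0, 0, 0], [0.3, 0, 0, 0, 0, 0, 0], [0.3, 0, 0, 0, 0, 0, 0], [0.3, 0, 0, -5, 0, 0, 0], [0.3, 0, 0, -15, 0, 0, 0], [0.3, 0, 0, -30, 0, 0, 0]]}}

```text
time: 9.0
tool_pos: [498.5, -94.6, 176.5]
tcp_rot: [179.9, -0.2, -158.9]
ft_force: [-0.4, 0.2, -0.5]
finger_gap: 55.5
grip_force: 0.0
```

Call:
{"fn": "apply_moves", "kwargs": {"steps": [[0.3, 0, 0, -40, 0, 0, 0], [0.3, 0, 0, -30, 0, 0, 0], [0.3, -16, 26, 0, 0, 0, 1], [0.3, 0, 30, 0, 0, 0, 1], [0.3, 0, 30, 0, 0, 0, 1], [0.3, 0, 30, 0, 0, 0, 1], [0.3, 0, 30, 0, 0, 0, 1], [0.3, 0, 30, 0, 0, 0, 1]]}}

```text
time: 9.8
tool_pos: [489.7, 84.2, 249.1]
tcp_rot: [180.0, 0.1, 170.9]
ft_force: [1.0, -0.6, 0.4]
finger_gap: 55.2
grip_force: 0.0
```

Run:
```python
from h import *
from bench import r
st=r.sense();s=r.snapshot("wrist");T=Twrist(st,s);np.savez("w2.npz",Tw=T,**s)
print(st['tool_pos'],st['tcp_rot'],st['joint_pos'],st['finger_gap'])
cv2.imwrite("pics/w2.png",s['color'])
```

```text
[489.72038206  84.22688584 249.10735262] [1.79977259e+02 1.13119053e-01 1.70918052e+02] [ 3.84707218e+00 -9.20592959e+00  9.99249021e+01 -3.14549922e-03
  8.91656881e+01 -7.70709595e+01] 55.175056389347176
```

View pics/w2.png

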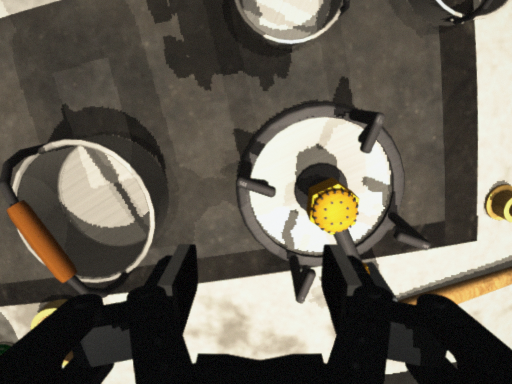

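The wrist view shows the head at (333,207) on its column, with ring arms at (373,130), (258,187), (410,232) and (303,280). The pot stands upright at (85,210).

Run:
```python
from h import *
s=dict(np.load("w2.npz"));T=s['Tw'];P=cloud(s,T);hsv=cv2.cvtColor(s['color'],cv2.COLOR_BGR2HSV)
m=((hsv[...,0]>15)&(hsv[...,0]<35)&(hsv[...,1]>120)&(hsv[...,2]>60));m[:,:290]=0;m[:,380:]=0;m[250:]=0;m[:160]=0
top=m&(P[...,2]>87)
print(m.sum(),top.sum(),np.nanmedian(P[top],0),np.nanmin(P[top],0),np.nanmax(P[top],0))
(c,rad)=cv2.minEnclosingCircle(np.argwhere(m&(P[...,2]>88))[:,::-1].astype(np.float32));print(c,rad,ray(s,T,[c],93))
# ring arms' tops and ring valve
pos=np.argwhere((abs(P[...,2]-102)<6));Q=P[tuple(pos.T)];rr=np.hypot(Q[:,0]-531,Q[:,1]-149);k=(rr>50)&(rr<105);Q=Q[k]
a=np.degrees(np.arctan2(Q[:,1]-149,Q[:,0]-531));print(len(Q),np.histogram(a,bins=36,range=(-180,180))[0])
```

```text
1926 1428 [529.12828435 147.45887547  91.96601051] [508.48541372 126.24411558  87.01849586] [551.99637076 168.48650779  94.46385013]
(335.0458679199219, 209.81192016601562) 23.18822479248047 [[527.91671021 147.22186637  93.        ]]
1570 [  0   0   0   0   0 143 277   0   0   0   0   0   0   0 184 147   0   0
   0   0   0   0   0  88 269   0   0   0   0   0   0   0  37 425   0   0]
```

Call:
{"fn": "apply_moves", "kwargs": {"steps": [[0.3, -29, 1.5, 0, 0, 0, 0], [0.3, -29, 1.5, 0, 0, 0, 0], [0.3, 0, 0, 6, 0, 0, 1], [0.3, 0, 0, 6, 0, 0, 1], [0.3, 0, 0, 6, 0, 0, 1], [0.3, 0, 0, 6, 0, 0, 1], [0.3, 0, 0, 6, 0, 0, 1], [0.3, 0, 0, 6, 0, 0, 1]]}}

```text
time: 10.65
tool_pos: [547.9, 76.9, 212.5]
tcp_rot: [180.0, 0.1, 141.0]
ft_force: [0.2, -0.2, -0.7]
finger_gap: 55.7
grip_force: 0.0
```

Call:
{"fn": "apply_moves", "kwargs": {"steps": [[0.3, 0, 0, 6, 0, 0, 1], [0.3, 0, 0, 6, 0, 0, 1], [0.3, 0, 0, 6, 0, 0, 1], [0.3, 0, 0, 6, 0, 0, 1], [0.3, 0, 0, 6, 0, 0, 1], [0.3, 0, 0, 6, 0, 0, 1], [0.3, 0, 0, 7, 0, 0, 1], [0.3, 0, 0, 0, 0, 0, 0]]}}

```text
time: 11.45
tool_pos: [547.3, 76.9, 168.5]
tcp_rot: [-180.0, -0.0, 106.1]
ft_force: [0.7, 0.4, 0.3]
finger_gap: 55.5
grip_force: 0.0
```

Run:
```python
from h import *
from bench import r
st=r.sense();s=r.snapshot("wrist");T=Twrist(st,s);np.savez("w3.npz",Tw=T,**s)
print(st['tool_pos'],st['tcp_rot'],st['joint_pos'],st['finger_gap'])
hsv=cv2.cvtColor(s['color'],cv2.COLOR_BGR2HSV);P=cloud(s,T)
m=((hsv[...,0]>12)&(hsv[...,0]<38)&(hsv[...,1]>100)&(hsv[...,2]>50)&(np.hypot(P[...,0]-529,P[...,1]-147)<40)&(P[...,2]>50))
q=np.argwhere(m)[:,::-1].astype(np.float32);hull=cv2.convexHull(q)
A=cv2.approxPolyDP(hull,3,True).reshape(-1,2);W=ray(s,T,A,84);print(A,W)
for k in range(len(W)): d=W[(k+1)%len(W)]-W[k];print(np.linalg.norm(d).round(1),(np.degrees(np.arctan2(d[1],d[0]))%60).round(1))
t=m&(P[...,2]>89);c,rad=cv2.minEnclosingCircle(np.argwhere(t)[:,::-1].astype(np.float32));print("crown",c,rad,ray(s,T,[c],93),np.nanmedian(P[t],0))
x,y,w,h=cv2.boundingRect(hull);v=s['color'][y-20:y+h+20,x-20:x+w+20];v=cv2.resize(v,None,fx=4,fy=4,interpolation=cv2.INTER_CUBIC);cv2.imwrite("pics/w3.png",v[:600,:800]);print(x,y,w,h)
# hull width method: hex support in world plane z=84
Wh=ray(s,T,hull.reshape(-1,2),84)[:,:2];th=np.radians(np.arange(0,180,3));wd=[np.ptp(Wh@[np.cos(a),np.sin(a)]) for a in th];print(np.round(wd,1))
```

```text
[547.26565012  76.8843138  168.47580118] [-1.79967423e+02 -7.29784779e-03  1.06066935e+02] [ 2.68146973e+00  2.37029503e+00  9.72919230e+01 -4.48299586e-04
  8.03711634e+01 -1.33853923e+01] 55.54845891917209
[[301. 113.]
 [269. 132.]
 [234. 114.]
 [233.  73.]
 [267.  52.]
 [302.  72.]] [[555.09155572 141.89337443  84.        ]
 [538.81484039 124.49915209  84.        ]
 [513.97545147 129.31790226  84.        ]
 [506.72986166 153.61356891  84.        ]
 [523.63376994 171.56496834  84.        ]
 [548.0326665  166.23820183  84.        ]]
23.8 46.9
25.3 49.0
25.4 46.6
24.7 46.7
25.0 47.7
25.3 46.2
crown (267.9821472167969, 92.32142639160156) 35.1796875 [[530.93236868 148.14660749  93.        ]] [531.06165827 148.16659955  92.10197676]
233 52 70 81
[48.4 47.7 46.9 45.9 44.9 44.  43.8 45.  46.1 47.1 48.  48.7 49.3 49.7
 50.  50.2 50.2 50.1 49.9 49.5 49.  48.4 47.6 46.7 45.6 44.5 44.  44.9
 45.9 46.8 47.6 48.2 48.7 49.1 49.3 49.4 49.5 49.4 49.2 48.8 48.4 47.7
 47.  46.1 45.1 44.4 44.6 45.3 46.2 47.1 47.8 48.4 48.9 49.3 49.6 49.7
 49.7 49.6 49.3 48.9]
```

View pics/w3.png

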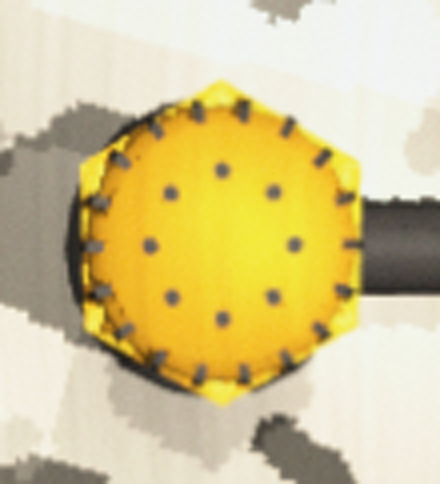

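The head is seen cleanly: centre (531,148), flat normals at 17° mod 60°. The yaw needed is 107°, which is nearly the present one.

Call:
{"fn": "apply_moves", "kwargs": {"steps": [[0.5, 24, 2, 0, 0, 0, -0.2], [0.5, 25, 2, 0, 0, 0, 0], [0.5, 23.7, 1.5, 0, 0, 0, 0], [0.5, 0, 0, 0, 0, 0, 0], [0.5, 0, 0, 10, 0, 0, 0], [0.5, 0, 0, 15, 0, 0, 0], [0.5, 0, 0, 15, 0, 0, 0], [0.5, 0, 0, 5, 0, 0, 0]]}}

```text
time: 12.3
tool_pos: [530.0, 147.1, 119.8]
tcp_rot: [-179.7, -0.0, 107.1]
ft_force: [-1.3, -0.8, -0.1]
finger_gap: 64.1
grip_force: 0.0
```

Call:
{"fn": "apply_moves", "kwargs": {"steps": [[0.5, 0, 0, 10, 0, 0, 0], [0.5, 0, 0, 15, 0, 0, 0], [0.5, 0, 0, 15, 0, 0, 0], [0.5, 0, 0, 15, 0, 0, 0], [0.5, 0, 0, 13, 0, 0, 0], [0.5, 0, 0, 7, 0, 0, 0], [0.5, 0, 0, 0, 0, 0, 0], [0.5, 0, 0, 0, 0, 0, 0]]}}

```text
time: 13.1
tool_pos: [532.0, 148.3, 48.5]
tcp_rot: [180.0, 0.0, 107.1]
ft_force: [0.0, -0.6, 0.5]
finger_gap: 64.1
grip_force: 0.0
```

Call:
{"fn": "apply_moves", "kwargs": {"steps": [[-1, 0, 0, 0, 0, 0, 0], [-1, 0, 0, 0, 0, 0, 0], [-1, 0, 0, 0, 0, 0, 0], [-1, 0, 0, 0, 0, 0, 0], [-1, 0, 0, 0, 0, 0, 0], [-1, 0, 0, 0, 0, 0, 0], [-1, 0, 0, 0, 0, 0, 0], [-1, 0, 0, 0, 0, 0, 0]], "squeeze": 30}}

```text
time: 13.9
tool_pos: [532.6, 148.4, 49.4]
tcp_rot: [179.9, 0.0, 107.1]
ft_force: [0.2, -0.6, 5.9]
finger_gap: 43.6
grip_force: 31.5
```

```bash
python3 -c "
from bench import r
s=r.sense();print(s['tool_pos'],s['tcp_rot'],s['ft_force'],s['wrist_torque'],s['finger_gap'],s['grip_force'])"
```

```text
[532.6364088  148.39208532  49.36659088] [1.79889253e+02 1.18166317e-02 1.07127656e+02] [ 0.21753782 -0.60333573  5.9147661 ] [ 0.00119206  0.10124843 -0.00687009] 43.5561318633401 31.534958481788635
```

Call:
{"fn": "apply_moves", "kwargs": {"steps": [[-1, 0, 0, 0, 0, 0, -0.4], [-1, 0, 0, 0, 0, 0, -0.4], [-1, 0, 0, 0, 0, 0, -0.4], [-1, 0, 0, 0, 0, 0, -0.4], [-1, 0, 0, 0, 0, 0, -0.4], [-1, 0, 0, 0, 0, 0, 0], [-1, 0, 0, 0, 0, 0, 0], [-1, 0, 0, 0, 0, 0, 0]]}}

```text
time: 14.7
tool_pos: [532.6, 148.4, 49.4]
tcp_rot: [179.9, 0.0, 117.1]
ft_force: [0.4, 0.3, 5.7]
finger_gap: 43.5
grip_force: 31.5
```

```bash
python3 -c "
from bench import r
s=r.sense();print(s['tool_pos'],s['tcp_rot'],s['ft_force'],s['wrist_torque'],s['finger_gap'],s['grip_force'])"
```

```text
[532.62352618 148.43718818  49.3667104 ] [1.79893575e+02 2.98303286e-02 1.17136474e+02] [0.37716431 0.30728778 5.71036481] [0.07413967 0.02919017 0.01249906] 43.511994593503616 31.482067108154297
```

CCW has turned 10° with almost no torque and no change in gap, past the 7° limit for the wrong way. I'll continue CCW to 65°.

Call:
{"fn": "apply_moves", "kwargs": {"steps": [[-1, 0, 0, 0, 0, 0, -0.6], [-1, 0, 0, 0, 0, 0, -0.7], [-1, 0, 0, 0, 0, 0, -0.7], [-1, 0, 0, 0, 0, 0, -0.7], [-1, 0, 0, 0, 0, 0, -0.7], [-1, 0, 0, 0, 0, 0, -0.6], [-1, 0, 0, 0, 0, 0, 0], [-1, 0, 0, 0, 0, 0, 0]]}}

```text
time: 15.5
tool_pos: [532.6, 148.4, 49.4]
tcp_rot: [179.9, 0.1, 137.1]
ft_force: [-0.3, -0.1, 5.8]
finger_gap: 43.7
grip_force: 31.5
```

Run:
```python
from h import *
from bench import r
s=r.sense();print(s['tool_pos'],s['tcp_rot'],s['ft_force'],s['wrist_torque'],s['finger_gap'],s['grip_force'])
w=r.snapshot("wrist");cv2.imwrite("pics/w4.png",w['color'])
```

```text
[532.64789832 148.37121221  49.35557516] [1.79911025e+02 6.88383353e-02 1.37142477e+02] [-0.31861565 -0.06346584  5.83687058] [-0.02315386  0.02724745  0.0781665 ] 43.668876907912384 31.46464705467224
```

View pics/w4.png

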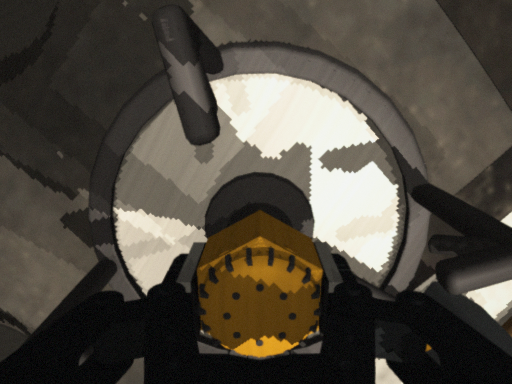

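The head's corner at (262,212) stays aligned with the pads at (187,300) and (330,300), so it turns with the gripper. I'll turn 35° more.

Call:
{"fn": "apply_moves", "kwargs": {"steps": [[-1, 0, 0, 0, 0, 0, -0.6], [-1, 0, 0, 0, 0, 0, -1], [-1, 0, 0, 0, 0, 0, -1], [-1, 0, 0, 0, 0, 0, -1.0], [-1, 0, 0, 0, 0, 0, -1], [-1, 0, 0, 0, 0, 0, -1], [-1, 0, 0, 0, 0, 0, -0.9], [-1, 0, 0, 0, 0, 0, -0.5]]}}

```text
time: 16.35
tool_pos: [532.7, 148.4, 49.4]
tcp_rot: [180.0, 0.1, 172.3]
ft_force: [-0.2, -1.0, 6.2]
finger_gap: 43.9
grip_force: 31.5
```

Call:
{"fn": "apply_moves", "kwargs": {"steps": [[-1, 0, 0, 0, 0, 0, 0], [-1, 0, 0, 0, 0, 0, 0], [-1, 0, 0, 0, 0, 0, 0], [-1, 0, 0, -1, 0, 0, 0], [-1, 0, 0, -2, 0, 0, 0], [-1, 0, 0, -3, 0, 0, 0], [-1, 0, 0, -3, 0, 0, 0], [-1, 0, 0, 0, 0, 0, 0]], "squeeze": 50}}

```text
time: 17.15
tool_pos: [532.0, 148.3, 57.7]
tcp_rot: [180.0, 0.0, 172.1]
ft_force: [-0.6, 0.4, -1.3]
finger_gap: 43.6
grip_force: 51.0
```

It is rising freely, carrying only its own weight. I'll lift to about 100 mm.

Call:
{"fn": "apply_moves", "kwargs": {"steps": [[-1, 0, 0, -5, 0, 0, 0], [-1, 0, 0, -8, 0, 0, 0], [-1, 0, 0, -10, 0, 0, 0], [-1, 0, 0, -14, 0, 0, 0], [-1, 0, 0, -15, 0, 0, 0], [-1, 0, 0, -15, 0, 0, 0], [-1, 0, 0, -15, 0, 0, 0], [-1, 0, 0, -10, 0, 0, 0]]}}

```text
time: 17.95
tool_pos: [532.5, 148.4, 151.7]
tcp_rot: [180.0, 0.1, 172.1]
ft_force: [0.2, -0.8, -2.1]
finger_gap: 43.6
grip_force: 51.0
```

Call:
{"fn": "apply_moves", "kwargs": {"steps": [[-1, 0, 0, 0, 0, 0, 0], [-1, 0, 0, 0, 0, 0, 0], [-1, 0, 0, 0, 0, 0, 0], [-1, 0, 0, 0, 0, 0, 0], [-1, 0, 0, 0, 0, 0, 0], [-1, 0, 0, 0, 0, 0, 0], [-1, 0, 0, 0, 0, 0, 0], [-1, 0, 0, 0, 0, 0, 0]]}}

```text
time: 18.75
tool_pos: [531.8, 148.2, 149.2]
tcp_rot: [-180.0, -0.0, 172.1]
ft_force: [0.1, -0.5, -2.3]
finger_gap: 43.2
grip_force: 51.0
```

Run:
```python
from h import *
from bench import r
s=r.sense();print(s['tool_pos'],s['ft_force'],s['finger_gap'],s['grip_force'])
a=r.snapshot("scene")['color'][110:250,140:370];b=r.snapshot("wrist")['color']
a=cv2.resize(a,(480,292));b=cv2.resize(b,(320,240));v=np.zeros((292,800,3),np.uint8);v[:,:480]=a;v[:240,480:]=b
cv2.imwrite("pics/f.png",v)
```

```text
[531.75522311 148.19924148 149.24489577] [ 0.0521561  -0.53274825 -2.33379259] 43.21266037039354 50.986416935920715
```

View pics/f.png

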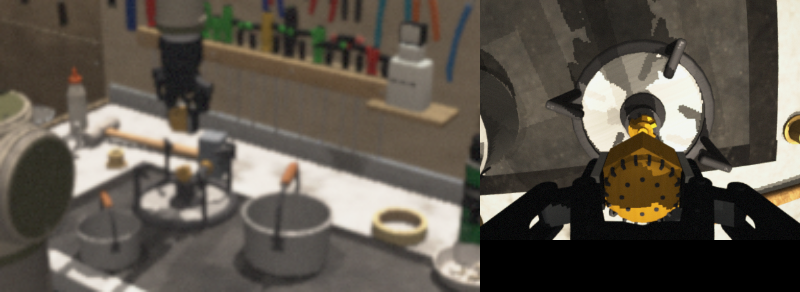

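The head hangs in the gripper at (182,115), the bare spigot shows at (183,172), and the pot stands upright on the bench at (288,235).

```bash
python3 -c "
from bench import r
print(r.hand_in())"
```

```text
the job is handed in; nothing more can be done
None
```

The pot stands level on the bench beside the ring, and the head came off counter-clockwise (right-hand thread; 65° total, first 10° free, so clockwise wasn't tried) and was handed in held about 10 cm above its seat.

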